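# Turn the sawn concrete slab over against the tip-up stop

## Robot

A 6-joint arm with a two-finger parallel gripper is mounted at the origin on the work surface. World frame = base frame: x ahead of the robot, y to its left, z up, the work surface at z = 0. Lengths are in m, angles in rad, forces in N, time in s.
With the tool pointing down it reaches from about 0.275 to 0.85 m from the base axis. Payload 5.2 kg.
Tool frame: the origin (TCP) lies at the very end of the fingers, on their centre line; the grasp point (between the pads) lies bot.grip_depth behind it (bot.grip_depth is the distance from the TCP to the grasp point, in m); z points along the fingers, y is the direction in which the jaws open and shut (so a half turn about z gives the same grasp; the last joint's range is limited). The gripper opens to 85 mm and grips with 20 to 120 N. Pads are 22 mm wide; open, the fingers measure 114 mm over their backs; the gripper's body (76 mm by 85 mm) begins 54 mm behind the grasp point. The pads swing forward as they close: fully open they stand 13 mm farther back than shut.
Start: joints at [1.05, 0.259, 1.535, -0, 1.348, -0.203], TCP at [0.172, 0.522, 0.231] pointing down, gripper open.
Joint ranges: [-3.14, 3.14], [-0.91, 2.08], [0.19, 2.58], [-1.22, 4.36], [0.22, 2.71], [-3.12, 3.12]. Speed limits (rad/s): [2.57, 2.57, 3.14, 3.14, 3.14, 3.14].

## Interface

Orientations are given as a unit quaternion [w, x, y, z].
In Python, from rig import bot gives the robot as it stands.
- The arm moves only by the shell command python3 -m inch 'ROWS' [FORCE]. ROWS is JSON, one flat list of numbers, 5 for each row, row after row: the opening, from 0 (shut) to 1 (fully open), then the shift along the tool's x, y, z in mm, then the turn about the tool's z in rad. A call has 1 to 5 rows; each row is the pose to reach, as a shift and turn from the pose commanded when the call began, along the tool's axes at that moment; what a row does not reach only later rows make up. A row lasts 1/10 s, in which the tool goes at most 50 mm and 8.59 degrees, less where a joint would pass 70% of its speed; a pose out of reach is approached as far as the arm can. A call with a gripper value outside its range is refused whole. The fingers move at their own pace and stop on an object; FORCE is the grip in N (left out, the last holds). Time passes only in rows, so rows that repeat a pose let the fingers close. It gives the time, the measured TCP pose, the force and the opening at its end, in the units of the state.
- bot.read_state(): the state, without advancing time (a new reading comes with each control period).
- bot.camera(name): name is "scene" or "top" or "wrist"; returns a dict with "image" (400x640x3 uint8, red, green, blue), "range_z" (400x640 float32, m along the optical axis (not along the pixel's ray), 0 where there is no reading), "K" (3x3 intrinsics, pixels), "extrinsics" (4x4, takes a point from world to camera coordinates); the wrist camera has in their place "tool_from_camera" (4x4, takes a point from camera to tool coordinates, whose origin is the TCP and whose axes are the flange's). Camera axes: x right, y down, z forward; pixel columns grow to the right and rows downward; lengths in m; the calibration is good to about 2 mm. A picture is of the moment at which its call begins: read the wrist's pose just before it.
- bot.close_job(): hands the job in, once; it reports no verdict.
The state is a dict: "time": time; "joints": joint angles; "joint_velocities": joint speeds; "effort": joint torques, N m; "tool_pos": TCP position; "ee_rot": TCP orientation; "ft_force": force on the tool from outside, world axes, zero at the start; "ft_torque": the same for the moment, N m; "grip_width": opening from 0.0 (shut) to 1.0 (fully open).
Only numpy, scipy, OpenCV 4.12 (cv2) and the standard library are available. Lean on these libraries where they do the work, as an engineer would, in place of code of your own. Each camera call takes 0.05 s, during which the arm holds its last target.

## Task

Turn the sawn concrete slab over so that its speckled face can no longer be seen and its plain back is up. Do it with the fingertips only: push the slab along the rubber mat into the steel tip-up stop until it rides up and stays leaning there by itself, then reach over the stop, push its upper edge back towards the mat's open end so that it topples over, and leave it lying flat on the mat in front of the stop. Never pinch, lift or carry the slab, and leave the concrete cores, loupe, caliper, brush and glass dish where they are.

Things in the scene. Friction and masses are not known exactly. Their poses are not given: they have to be found in the camera images.
- slab: Flat square-edged slab of grey concrete, 100 (x) x 90 (y) x 14 (z) mm, 0.3 kg. Origin at its centre; +z is normal to the speckled face (dark grains), -z to the plain face. Starts flat on the mat, speckled face up, +x edge 20 to 50 mm short of the stop's toe, turned at most 0.2 rad from the stop. Friction about 0.25 on steel, 0.9 on rubber.
- stop: Fixed tip-up stop of bent steel sheet, 120 mm wide (y), on a fixed black rubber mat 3 mm thick (x -230 to +50, y -85 to +85 mm). Origin on the table surface at the middle of the toe, the line where the steel begins to rise; +x points into the stop, away from the mat's open end; z up. Smooth steel face: 45 degrees up to (x 22, z 25 mm), 60 to (34, 45), 72 to the top edge.
- core_a: Bystander: grey concrete core cylinder with a white crust round its middle, 70 mm across, 78 mm high, standing on the table beside the mat on the stop's +y side. Origin: centre of its underside.
- core_b: Bystander: concrete core cylinder like core_a, 72 mm high, beside the stop on its -y side. Origin: centre of its underside.
- loupe: Bystander: small folding magnifier lying on the table a little behind the stop, about 66 x 26 mm, 18 mm high. Origin: on its underside.
- caliper: Bystander: steel caliper lying on the table at the left, 200 mm long. Origin: under the middle of its beam.
- brush: Bystander: hand brush lying on the table at the right. Origin: on its underside.
- dish: Bystander: shallow glass dish, 90 mm across, 20 mm high, at the right. Origin: centre of its underside.
- slab_edge_x (a point): Middle of the slab's +x end face, the end that faces the stop at the start (50 mm from the slab's centre, at half thickness).
- slab_edge_mx (a point): Middle of the slab's -x end face, the end away from the stop at the start (50 mm from the slab's centre, at half thickness). As the slab tips up, a fingertip pushing here touches its upper rim, which sinks from 14 to 7 mm above the mat: keep the tip within about 6 mm of the mat.
- stop_top (a point): Middle of the stop's top edge, x 39, z 63 mm from the stop's origin. Behind it an upright plate ends at x = 44 and a flange 7 mm high at x = 74 mm. With its near lower edge pushed up to the toe the slab leans over this edge at about 55 degrees, its upper end some 23 to 32 mm higher, and stays. A push of about 2 N towards -x on the back of that upper end tips it past upright.
Mind the look-alikes: they are no part of the job. What is shaped like the slab but green or orange is not meant.

How it is judged:
On the way:
1. the slab stands tipped up on the mat, leaning on the stop, with no finger on it (angle between slab's own z axis and vertical between 0.7 and 1.5 rad and height (world z) of slab above 0.04 m and contact force between the fingers and slab below 0.05 N and x of slab in the frame of stop above -0.02 m and linear speed of slab below 0.03 m/s), for 0.2 s.
At the end, for the whole second after the job is handed in: the slab lies at rest flat (within 0.1 rad) on the rubber mat, speckled face down, its centre 20 to 190 mm in front of the stop's toe and within 60 mm of the mat's middle line (angle between slab's own z axis and vertical above 3.04 rad and height (world z) of slab below 0.016 m and linear speed of slab below 0.02 m/s and x of slab in the frame of stop between -0.19 and -0.02 m and y of slab in the frame of stop between -0.06 and 0.06 m); the robot touches nothing.
It fails at once if the slab is lifted or carried: its centre rises over 75 mm, or it is raised over 40 mm while level, or both ends are off the mat by more than 30 mm (height (world z) of slab above 0.075 m or (height (world z) of slab above 0.04 m and (angle between slab's own z axis and vertical below 0.3 rad or angle between slab's own z axis and vertical above 2.84 rad)) or height (world z) of each of slab_edge_x, slab_edge_mx above 0.035 m).
It fails at once if the slab is squeezed or pressed by the fingers with more than 30 N (contact force between the fingers and slab above 30 N).
It fails at once if a bystander is moved by more than 20 mm (distance of any of core_a, core_b, loupe, caliper, brush, dish from where it was at the start of the episode above 0.02 m).
It also fails if it takes over 48 s, if anything falls off the work surface, if the arm or the gripper's body presses on something with over 40 N, if the wrist force passes 120 N, or if a joint passes its speed limit or range.

## Working session

There is one attempt and no reset: what is moved stays moved. The work goes in short steps, Python scripts to look and compute and a shell command to move; the robot and the scene stay as the last step left them, time stands still between calls to the robot, and variables do not carry over. Pictures are saved under pics/ and viewed, and the job is handed in when it is done.

```bash
ls; mkdir -p pics
python3 - <<'E'
from rig import bot
import cv2
s=bot.read_state();print({k:s[k] for k in('time','tool_pos','ee_rot','grip_width','ft_force')},bot.grip_depth)
for n in('scene','top','wrist'):
    c=bot.camera(n);cv2.imwrite(f'pics/{n}0.png',c['image'][:,:,::-1])
    import numpy as np
    np.savez(f'{n}0.npz',**c)
E
```

```text
pics
{'time': 0.0, 'tool_pos': array([0.17156207, 0.52199757, 0.23049293]), 'ee_rot': array([-3.17315545e-04,  1.58215830e-01,  9.87404142e-01, -8.43245450e-04]), 'grip_width': 0.9988643056636831, 'ft_force': array([ 0.20916535,  0.06272173, -0.4624075 ])} 0.0187
```

View pics/scene0.png

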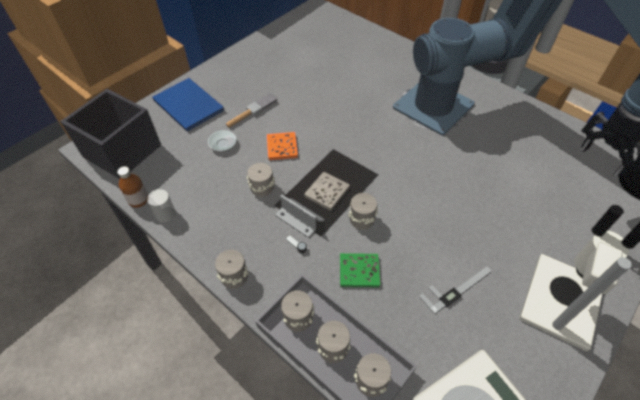

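View pics/top0.png

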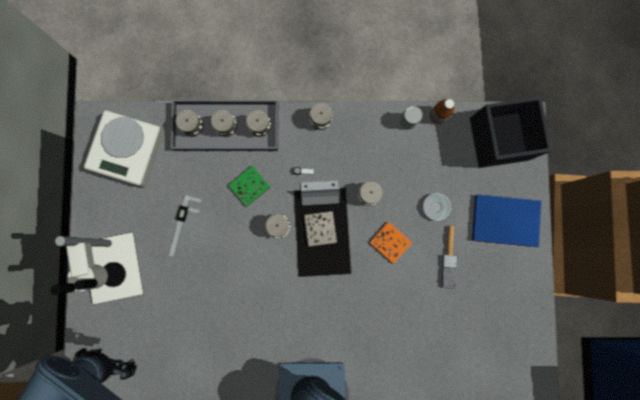

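View pics/wrist0.png

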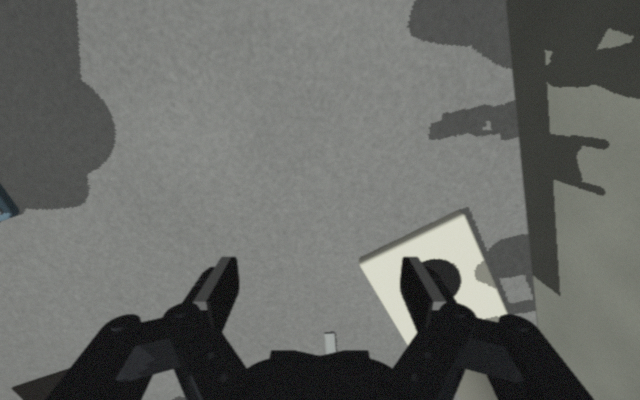

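The top view shows the mat around (322,230), with the speckled slab at (321,228) and the stop at (320,187). The stop is on the side away from the robot. Core_b is at (371,193), core_a at (277,226) and the loupe at (302,171). Next I'll measure these.

```bash
cat > h.py <<'E'
import numpy as np,cv2
from scipy.spatial.transform import Rotation as R
def ray(c,uv,z,T=None):
    """pixels -> world points on plane z. T=world_from_cam"""
    K=c['K'];T=np.linalg.inv(c['extrinsics']) if T is None else T
    uv=np.atleast_2d(uv).astype(float);d=np.c_[(uv-[K[0,2],K[1,2]])/[K[0,0],K[1,1]],np.ones(len(uv))]@T[:3,:3].T
    o=T[:3,3];return o+d*((z-o[2])/d[:,2])[:,None]
def wristT(s,c):
    q=s['ee_rot'];T=np.eye(4);T[:3,:3]=R.from_quat([q[1],q[2],q[3],q[0]]).as_matrix();T[:3,3]=s['tool_pos'];return T@c['tool_from_camera']
def cloud(c,T=None):
    T=np.linalg.inv(c['extrinsics']) if T is None else T
    K=c['K'];v,u=np.mgrid[:400,:640];z=c['range_z'];P=np.stack([(u-K[0,2])/K[0,0]*z,(v-K[1,2])/K[1,1]*z,z],-1)
    return P@T[:3,:3].T+T[:3,3]
E
python3 - <<'E'
from h import *
c=dict(np.load('top0.npz'));im=c['image'].astype(int);print(c['K'][0,0],np.linalg.inv(c['extrinsics'])[:3,3])
g=im.max(2)
m=((g<40)).astype(np.uint8);m[:150]=0;m[300:]=0;m[:,:280]=0;m[:,365:]=0
cs,_=cv2.findContours(m,0,2);k=max(cs,key=cv2.contourArea);r=cv2.minAreaRect(k);print('mat',r);b=cv2.boxPoints(r);print(ray(c,b,.003).round(3))
w=(g>95).astype(np.uint8);w[:205]=0;w[255:]=0;w[:,:298]=0;w[:,:][:,345:]=0
w=cv2.morphologyEx(w,3,np.ones((7,7)));cs,_=cv2.findContours(w,0,2);k=max(cs,key=cv2.contourArea);r=cv2.minAreaRect(k);print('slab',r);print(ray(c,cv2.boxPoints(r),.017).round(3),ray(c,r[0],.017))
P=cloud(c)
for n,p,z in[('stop',(320,187),.06),('coreb',(371,193),.072),('corea',(277,226),.078),('loupe',(302,171),.015)]:print(n,ray(c,p,z).round(3),P[p[1],p[0]].round(3))
cv2.imwrite('pics/crop.png',cv2.resize(c['image'][150:290,260:400,::-1],None,fx=4,fy=4))
E
```

```text
481.94174251079613 [0.44785955 0.01261068 1.55977213]
mat ((322.0692138671875, 231.728515625), (84.9638671875, 51.91767120361328), 86.77547454833984)
[[ 0.647  0.056  0.003]
 [ 0.656 -0.113  0.003]
 [ 0.382 -0.126  0.003]
 [ 0.373  0.04   0.003]]
slab ((320.2308044433594, 228.34616088867188), (31.256752014160156, 28.403953552246094), 82.87498474121094)
[[ 0.568  0.022  0.017]
 [ 0.579 -0.069  0.017]
 [ 0.48  -0.081  0.017]
 [ 0.469  0.009  0.017]] [[ 0.52360052 -0.02964005  0.017     ]]
stop [[ 0.651 -0.028  0.06 ]] [ 0.658 -0.029  0.014]
coreb [[ 0.631 -0.187  0.072]] [ 0.63  -0.186  0.075]
corea [[0.528 0.105 0.078]] [0.528 0.105 0.079]
loupe [[0.71  0.029 0.015]] [0.71  0.029 0.015]
```

View pics/crop.png

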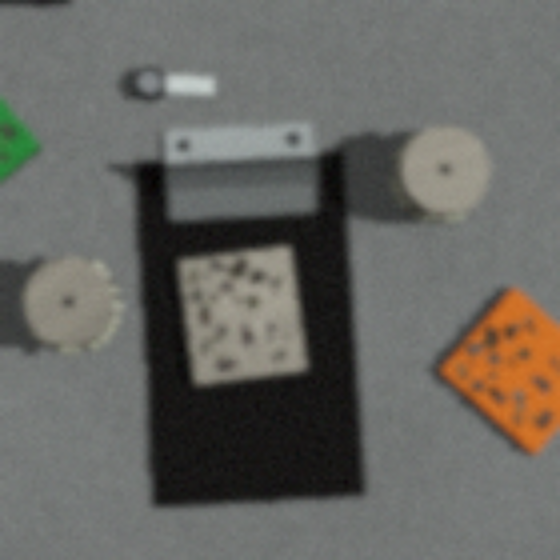

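Run:
```python
from h import *
c=dict(np.load('wrist0.npz'));print(c['tool_from_camera'].round(3),c['K'][0,0])
t=dict(np.load('top0.npz'));print(ray(t,[(302,204.75),(339.5,203.3),(299,276.2),(350.7,273)],.003).round(3))
s0=R.from_quat([.158215830,.987404142,-8.4e-4,-3.17e-4]).as_matrix();print(s0.T@(np.array([.437,-.040,.23])-[.17156,.52200,.2305]))
```

```text
[[-0.    -0.944 -0.329  0.084]
 [ 1.    -0.001  0.002  0.001]
 [-0.002 -0.329  0.944 -0.142]
 [ 0.     0.     0.     1.   ]] 285.35611347808606
[[ 0.601  0.029  0.003]
 [ 0.606 -0.093  0.003]
 [ 0.371  0.038  0.003]
 [ 0.381 -0.127  0.003]]
[-0.42774592 -0.45092657  0.00113917]
```

```bash
python3 -m inch '[0.4,-33,-35,0,-0.1, 0.4,-66,-70,0,-0.2, 0.4,-99,-105,0,-0.3, 0.4,-132,-140,0,-0.367, 0.4,-165,-175,0,-0.367]'
python3 - <<'E'
from h import *
from rig import bot
s=bot.read_state();print(s['time'],s['tool_pos'],s['ee_rot'])
q=s['ee_rot'];M=R.from_quat([q[1],q[2],q[3],q[0]]).as_matrix();print(M.round(3),M.T@(np.array([.437,-.040,.23])-s['tool_pos']))
E
```

```text
time: 0.65
tool_pos: [0.2741, 0.303, 0.2312]
ee_rot: [0.0, -0.026, 1.0, -0.0]
ft_force: [1.0, -0.5, -0.5]
grip_width: 0.401
0.65 [0.27405646 0.30296455 0.23117273] [ 6.31723614e-05 -2.59711669e-02  9.99662689e-01 -5.37310745e-05]
[[-0.999 -0.052  0.   ]
 [-0.052  0.999 -0.   ]
 [-0.    -0.    -1.   ]] [-0.14491521 -0.35096257  0.00122948]
```

```bash
python3 -m inch '[0.4,-18,-43,0,0, 0.4,-36,-87,0,0, 0.4,-54,-131,0,0, 0.4,-72,-175,0,0, 0.4,-90,-219,0,0]'
python3 -m inch '[0.4,-18,-43,0,0, 0.4,-36,-87,0,0, 0.4,-55,-132,0,0, 0.4,-55,-132,0,0]'
python3 - <<'E'
from h import *
from rig import bot
import time
s=bot.read_state();c=bot.camera('wrist');T=wristT(s,c)
np.savez('w1.npz',T=T,**c);cv2.imwrite('pics/w1.png',c['image'][:,:,::-1]);print(s['time'],s['tool_pos'])
E
```

```text
time: 1.15
tool_pos: [0.3748, 0.0885, 0.2314]
ee_rot: [0.0, -0.025, 1.0, 0.0]
ft_force: [0.4, 1.2, 0.4]
grip_width: 0.401
time: 1.55
tool_pos: [0.4383, -0.044, 0.2311]
ee_rot: [0.001, -0.022, 1.0, -0.001]
ft_force: [-0.4, 0.5, 0.8]
grip_width: 0.405
1.55 [ 0.43826734 -0.04400627  0.23113116]
```

View pics/w1.png

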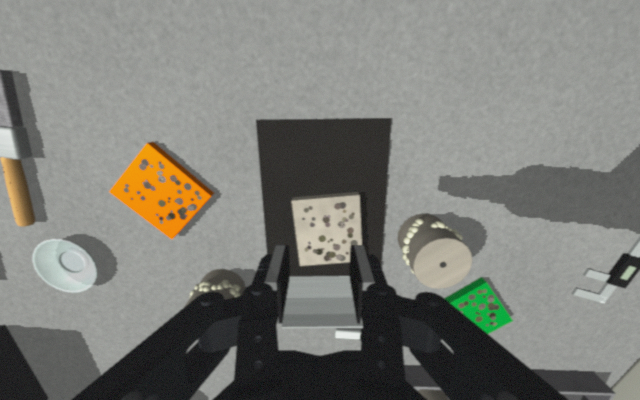

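The wrist view shows the slab at px (292–366, 193–266), the toe line at about row 277, the mat's open end at row 119, and mat sides at columns 258 to 391.

Run:
```python
from h import *
c=dict(np.load('w1.npz'));T=c['T'];im=c['image'].astype(int)
g=cv2.medianBlur(c['image'],5).min(2)
w=(g>120).astype(np.uint8);w[:185]=0;w[272:]=0;w[:,:280]=0;w[:,375:]=0
w=cv2.morphologyEx(w,3,np.ones((15,15)));cs,_=cv2.findContours(w,0,2);k=max(cs,key=cv2.contourArea)
P=ray(c,k[:,0],.017,T)[:,:2].astype(np.float32);r=cv2.minAreaRect(P*1000);print('slab',r,cv2.boxPoints(r).round(1).tolist())
g=c['image'].max(2);col=c['image'][:,320].max(1);print(list(zip(range(268,330),col[268:330])))
pts=[]
for u in range(290,351,10):
    cc=g[268:300,u].astype(int);d=np.diff(cc);j=int(np.argmax(d>20));pts.append((u,268.5+j))
print(pts,ray(c,pts,.003,T).round(4)[:,:2].tolist())
print('mat end',ray(c,[(258,120),(391,119)],.003,T).round(4))
```

```text
slab ((524.891357421875, -27.606731414794922), (100.17243194580078, 90.03922271728516), 7.552762508392334) [[469.29998779296875, 10.399999618530273], [481.20001220703125, -78.80000305175781], [580.5, -65.69999694824219], [568.5999755859375, 23.600000381469727]]
[(268, np.uint8(52)), (269, np.uint8(53)), (270, np.uint8(48)), (271, np.uint8(53)), (272, np.uint8(50)), (273, np.uint8(47)), (274, np.uint8(54)), (275, np.uint8(77)), (276, np.uint8(125)), (277, np.uint8(152)), (278, np.uint8(155)), (279, np.uint8(154)), (280, np.uint8(157)), (281, np.uint8(162)), (282, np.uint8(159)), (283, np.uint8(156)), (284, np.uint8(158)), (285, np.uint8(156)), (286, np.uint8(155)), (287, np.uint8(158)), (288, np.uint8(156)), (289, np.uint8(161)), (290, np.uint8(154)), (291, np.uint8(157)), (292, np.uint8(158)), (293, np.uint8(158)), (294, np.uint8(158)), (295, np.uint8(157)), (296, np.uint8(156)), (297, np.uint8(148)), (298, np.uint8(139)), (299, np.uint8(134)), (300, np.uint8(138)), (301, np.uint8(134)), (302, np.uint8(133)), (303, np.uint8(132)), (304, np.uint8(133)), (305, np.uint8(133)), (306, np.uint8(137)), (307, np.uint8(134)), (308, np.uint8(137)), (309, np.uint8(136)), (310, np.uint8(132)), (311, np.uint8(131)), (312, np.uint8(132)), (313, np.uint8(129)), (314, np.uint8(121)), (315, np.uint8(115)), (316, np.uint8(114)), (317, np.uint8(116)), (318, np.uint8(110)), (319, np.uint8(111)), (320, np.uint8(117)), (321, np.uint8(116)), (322, np.uint8(115)), (323, np.uint8(114)), (324, np.uint8(117)), (325, np.uint8(123)), (326, np.uint8(151)), (327, np.uint8(174)), (328, np.uint8(165)), (329, np.uint8(157))]
[(290, 275.5), (300, 275.5), (310, 275.5), (320, 274.5), (330, 274.5), (340, 274.5), (350, 275.5)] [[0.6073, -0.0801], [0.6066, -0.065], [0.6059, -0.0499], [0.6035, -0.0348], [0.6029, -0.0197], [0.6022, -0.0046], [0.6033, 0.0106]]
mat end [[ 0.3816 -0.1223  0.003 ]
 [ 0.3732  0.0438  0.003 ]]
```

```bash
python3 -m inch '[0.4,0,9,45,0, 0.4,0,9,90,0, 0.4,0,9,135,0, 0.4,0,9,180,0, 0.4,0,9,205,0]'
python3 -m inch '[0.4,0,0,10,0, 0.4,0,0,15,0, 0.4,0,0,17,0, 0.4,0,0,17,0]'
```

```text
time: 2.1
tool_pos: [0.4327, -0.0277, 0.0235]
ee_rot: [-0.002, -0.025, 1.0, 0.001]
ft_force: [-0.2, -0.6, 0.1]
grip_width: 0.401
time: 2.5
tool_pos: [0.4365, -0.0298, 0.0103]
ee_rot: [0.001, -0.025, 1.0, -0.0]
ft_force: [-0.3, -0.3, -0.4]
grip_width: 0.397
```

```bash
python3 -m inch '[0.4,0,-2,2,0, 0.4,0,-2,4,0, 0.4,0,-2,4,0]'
python3 -m inch '[0.4,-5,0,0,0, 0.4,-10,0,0,0, 0.4,-15,0,0,0, 0.4,-20,0,0,0, 0.4,-23,0,0,0]'
python3 -m inch '[0.4,-3,0,0,0, 0.4,-6,0,0,0, 0.4,-9,0,0,0, 0.4,-12,0,0,0]'
```

```text
time: 2.8
tool_pos: [0.4358, -0.032, 0.0056]
ee_rot: [0.0, -0.024, 1.0, -0.0]
ft_force: [0.3, -0.3, 0.4]
grip_width: 0.397
time: 3.3
tool_pos: [0.4594, -0.0307, 0.0053]
ee_rot: [0.0, -0.025, 1.0, -0.0]
ft_force: [-0.1, 0.3, 0.0]
grip_width: 0.402
time: 3.7
tool_pos: [0.4705, -0.0299, 0.0052]
ee_rot: [-0.0, -0.025, 1.0, 0.0]
ft_force: [-0.6, 0.7, -0.1]
grip_width: 0.394
```

Run:
```python
from h import *
from rig import bot
s=bot.read_state();c=bot.camera('wrist');T=wristT(s,c)
np.savez('w2.npz',T=T,**c);cv2.imwrite('pics/w2.png',c['image'][:,:,::-1]);print(s['time'],s['tool_pos'])
```

```text
3.7 [ 0.47050944 -0.02991734  0.005189  ]
```

View pics/w2.png

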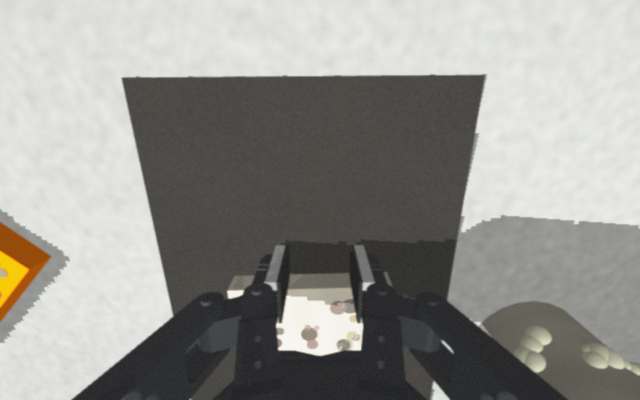

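The slab's end face (rows 275–290) is square to the fingers and between them. I'll keep pushing.

```bash
for i in 1; do python3 -m inch '[0.4,-5,0,0,0, 0.4,-10,0,0,0, 0.4,-15,0,0,0, 0.4,-20,0,0,0, 0.4,-24,0,0,0]'; done
python3 -m inch '[0.4,-4,0,0,0, 0.4,-8,0,0,0, 0.4,-12,0,0,0, 0.4,-16,0,0,0, 0.4,-20,0,0,0]'
```

```text
time: 4.25
tool_pos: [0.4949, -0.0289, 0.0053]
ee_rot: [-0.0, -0.025, 1.0, 0.0]
ft_force: [-4.1, 0.4, 1.5]
grip_width: 0.4
time: 4.75
tool_pos: [0.5149, -0.0279, 0.0052]
ee_rot: [0.0, -0.025, 1.0, 0.0]
ft_force: [-1.7, -0.2, -0.8]
grip_width: 0.405
```

```bash
python3 -m inch '[0.4,-4,0,0,0, 0.4,-8,0,0,0, 0.4,-12,0,0,0, 0.4,-16,0,0,0, 0.4,-20,0,0,0]'
python3 - <<'E'
from h import *
from rig import bot
for n in('scene','wrist'):
    c=bot.camera(n);cv2.imwrite(f'pics/{n}3.png',c['image'][:,:,::-1] if n=='wrist' else cv2.resize(c['image'][100:300,200:440,::-1],None,fx=3,fy=3))
E
```

```text
time: 5.25
tool_pos: [0.5346, -0.0268, 0.0052]
ee_rot: [-0.0, -0.025, 1.0, 0.0]
ft_force: [-2.1, -0.1, -0.6]
grip_width: 0.401
```

View pics/scene3.png

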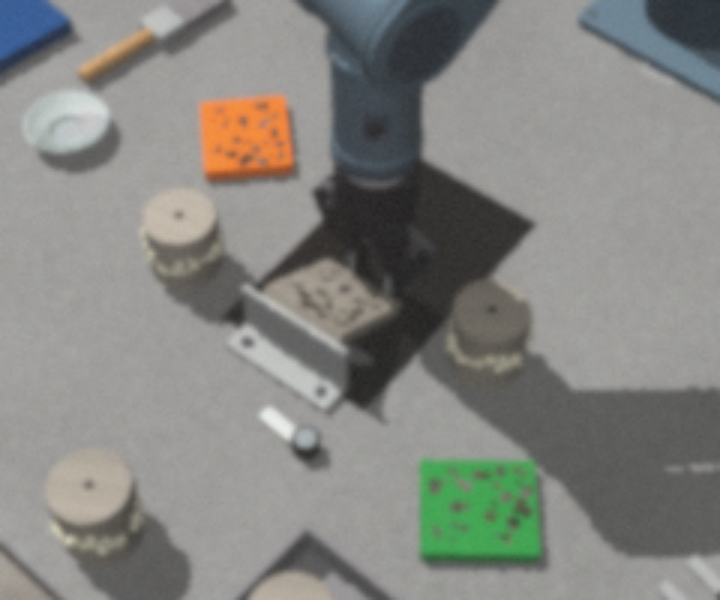

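View pics/wrist3.png

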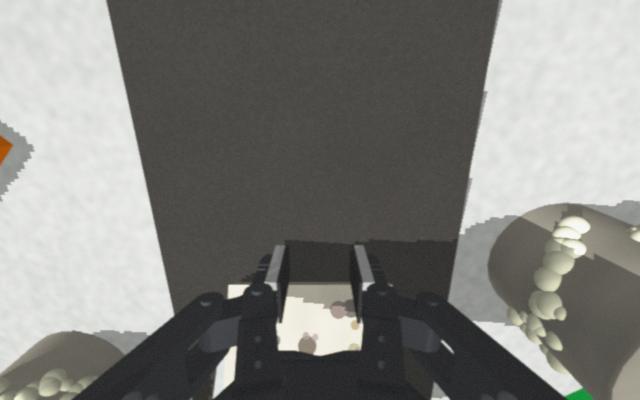

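The slab is riding up the stop and still square to it, with no bystander touched. Continuing.

```bash
python3 -m inch '[0.4,-4,0,0,0, 0.4,-8,0,0,0, 0.4,-12,0,0,0, 0.4,-16,0,0,0, 0.4,-20,0,0,0]'
python3 -m inch '[0.4,-4,0,0,0, 0.4,-8,0,0,0, 0.4,-12,0,0,0, 0.4,-15,0,0,0, 0.4,-18,0,0,0]'
python3 -m inch '[0.4,-2,0,0,0, 0.4,-4,0,0,0, 0.4,-6,0,0,0, 0.4,-6,0,0,0]'
python3 - <<'E'
from h import *
from rig import bot
for n in('scene','wrist'):
    c=bot.camera(n);cv2.imwrite(f'pics/{n}4.png',c['image'][:,:,::-1] if n=='wrist' else cv2.resize(c['image'][100:300,200:440,::-1],None,fx=3,fy=3))
E
```

```text
time: 5.85
tool_pos: [0.5553, -0.026, 0.0055]
ee_rot: [0.0, -0.025, 1.0, -0.0]
ft_force: [-1.9, -0.9, -0.6]
grip_width: 0.4
time: 6.35
tool_pos: [0.5727, -0.025, 0.0052]
ee_rot: [-0.0, -0.025, 1.0, 0.0]
ft_force: [-2.0, 0.2, -0.1]
grip_width: 0.401
time: 6.75
tool_pos: [0.5788, -0.0248, 0.0054]
ee_rot: [0.0, -0.025, 1.0, -0.0]
ft_force: [-1.4, -0.8, -0.2]
grip_width: 0.4
```

View pics/scene4.png

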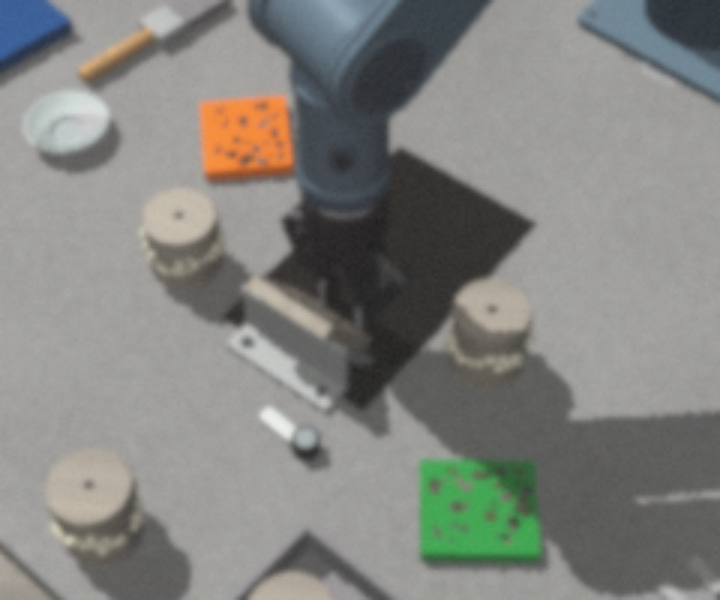

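View pics/wrist4.png

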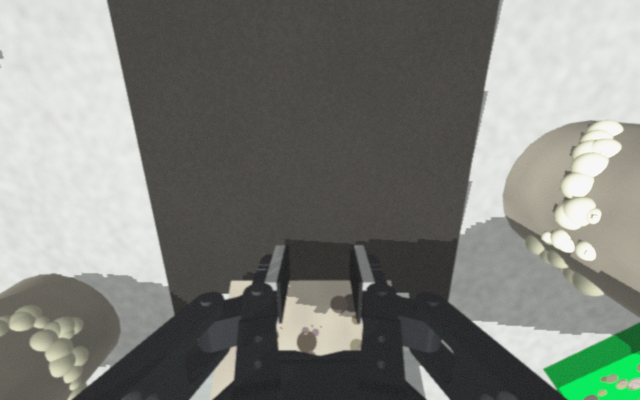

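```bash
python3 -m inch '[0.4,-1.5,0,0,0, 0.4,-3,0,0,0, 0.4,-3,0,0,0]'
python3 -m inch '[0.4,-1,0,0,0, 0.4,-2,0,0,0, 0.4,-2,0,0,0]'
```

```text
time: 7.15
tool_pos: [0.5816, -0.0246, 0.0053]
ee_rot: [0.0, -0.025, 1.0, -0.0]
ft_force: [-1.3, 0.7, -0.1]
grip_width: 0.402
time: 7.45
tool_pos: [0.5824, -0.0245, 0.0051]
ee_rot: [-0.001, -0.025, 1.0, 0.0]
ft_force: [-4.6, -0.9, 1.3]
grip_width: 0.398
```

The force rose to 4.6 N and progress stopped, so the lower edge is at the toe. I'll back the fingers away and check that the slab stays leaning.

```bash
python3 -m inch '[0.4,2,0,0,0, 0.4,5,0,0,0, 0.4,12,0,0,0, 0.4,30,0,0,0, 0.4,60,0,0,0]'
python3 -m inch '[0.4,30,0,-50,0, 0.4,30,0,-100,0, 0.4,30,0,-150,0, 0.4,30,0,-195,0, 0.4,30,0,-195,0]'
python3 - <<'E'
from h import *
from rig import bot
s=bot.read_state();print(s['time'],s['tool_pos'])
for n in('scene','wrist'):
    s=bot.read_state();c=bot.camera(n);cv2.imwrite(f'pics/{n}5.png',c['image'][:,:,::-1] if n=='wrist' else cv2.resize(c['image'][100:300,200:440,::-1],None,fx=3,fy=3))
    if n=='wrist': np.savez('w5.npz',T=wristT(s,c),**c)
E
```

```text
time: 7.95
tool_pos: [0.5248, -0.0279, 0.0058]
ee_rot: [0.002, -0.025, 1.0, -0.0]
ft_force: [0.5, -0.3, 0.3]
grip_width: 0.402
time: 8.45
tool_pos: [0.4975, -0.03, 0.2077]
ee_rot: [0.007, -0.025, 1.0, -0.002]
ft_force: [1.1, -0.2, -0.9]
grip_width: 0.401
8.45 [ 0.49745642 -0.02999305  0.20771056]
```

View pics/scene5.png

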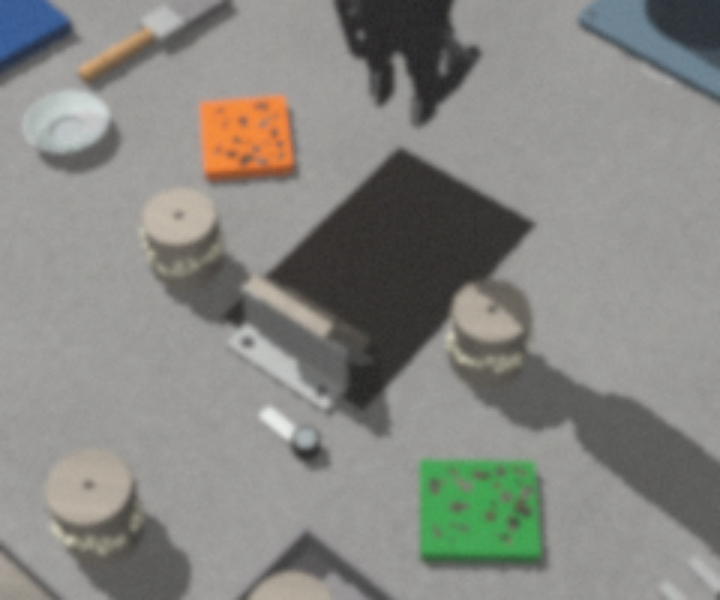

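View pics/wrist5.png

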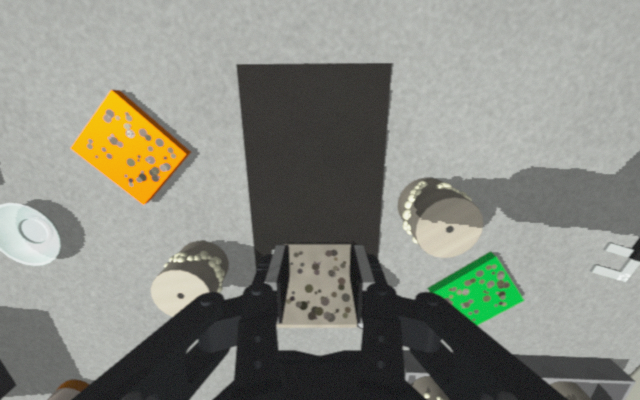

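The slab leans on the stop by itself, its speckled face at px (285–355, 245–325) in the wrist view. Next I'll measure the lean and the upper edge from the depth reading.

Run:
```python
from h import *
c=dict(np.load('w5.npz'));P=cloud(c,c['T'])[248:322,290:351].reshape(-1,3)
d=P-[.606,-.029,0];X=d[:,0]*.9987+d[:,1]*.0505;Y=-d[:,0]*.0505+d[:,1]*.9987;Z=d[:,2]
A=np.c_[X,Y,np.ones(len(X))];k=(Z>.012)&(Z<.11);co,*_=np.linalg.lstsq(A[k],Z[k],rcond=None);print(co,np.degrees(np.arctan(co[0])),(Z[k]-A[k]@co).std())
print('X',np.percentile(X[k],[0,2,98,100]),'Z',np.percentile(Z[k],[0,2,98,100]))
```

```text
[1.51927044 0.01067787 0.02768002] 56.646661369401876 0.001367989985956504
X [-0.00925965 -0.00775319  0.0407538   0.04249333] Z [0.01301309 0.01594482 0.08964515 0.09202359]
```

```bash
python3 -m inch '[0.4,-45,0,0,0, 0.4,-90,0,0,0, 0.4,-135,0,0,0, 0.4,-175,0,0,0, 0.4,-195,0,0,0]'
python3 -m inch '[0.4,0,0,0,0, 0.4,0,0,0,0]'
```

```text
time: 9.05
tool_pos: [0.6899, -0.019, 0.1963]
ee_rot: [-0.002, -0.025, 1.0, 0.001]
ft_force: [-0.5, -0.2, -0.0]
grip_width: 0.398
time: 9.25
tool_pos: [0.6869, -0.0191, 0.1973]
ee_rot: [-0.002, -0.025, 1.0, 0.0]
ft_force: [-1.0, 0.7, -0.7]
grip_width: 0.4
```

```bash
python3 -m inch '[0.4,-6,-2,40,0, 0.4,-6,-2,75,0, 0.4,-6,-2,105,0, 0.4,-6,-2,120,0, 0.4,-6,-2,123,0]'
python3 -m inch '[0.4,0,0,0,0, 0.4,0,0,0,0]'
```

```text
time: 9.75
tool_pos: [0.6919, -0.0208, 0.075]
ee_rot: [-0.002, -0.024, 1.0, 0.001]
ft_force: [0.2, -0.9, -0.2]
grip_width: 0.399
time: 9.95
tool_pos: [0.6955, -0.0213, 0.0795]
ee_rot: [0.002, -0.025, 1.0, -0.0]
ft_force: [0.7, 0.1, 0.9]
grip_width: 0.404
```

```bash
python3 -m inch '[0.4,0,0,0,0, 0.4,0,0,0,0, 0.4,0,0,0,0]'
python3 - <<'E'
from h import *
from rig import bot
c=bot.camera('scene');cv2.imwrite('pics/scene6.png',cv2.resize(c['image'][100:300,200:440,::-1],None,fx=3,fy=3));print(bot.read_state()['tool_pos'])
E
```

```text
time: 10.25
tool_pos: [0.6948, -0.0211, 0.0782]
ee_rot: [0.001, -0.025, 1.0, -0.0]
ft_force: [0.4, -0.7, 0.6]
grip_width: 0.401
[ 0.6946981  -0.02104037  0.07790354]
```

View pics/scene6.png

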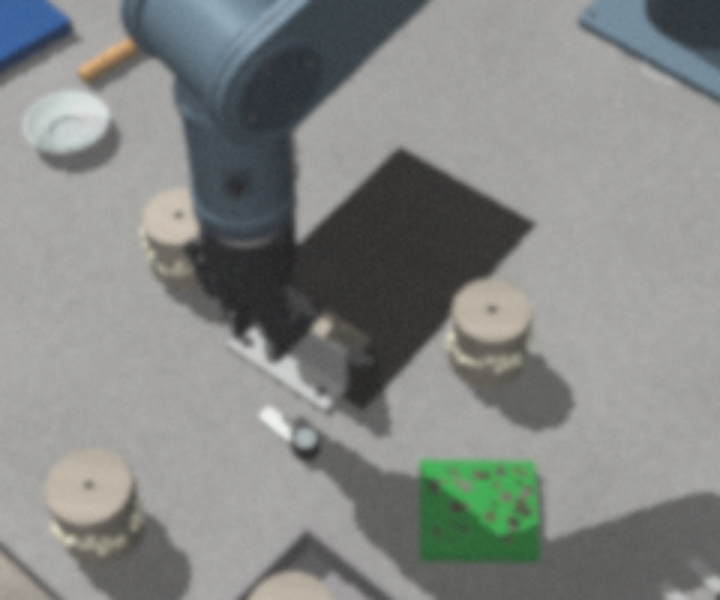

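```bash
python3 -m inch '[0.4,0,0,3,0, 0.4,2,0,5,0, 0.4,6,0,5,0, 0.4,10,0,5,0, 0.4,14,0,5,0]'
python3 -m inch '[0.4,4,0,0,0, 0.4,8,0,0,0, 0.4,12,0,0,0, 0.4,16,0,0,0, 0.4,20,0,0,0]'
python3 -m inch '[0.4,4,0,0,0, 0.4,8,0,0,0, 0.4,12,0,0,0, 0.4,16,0,0,0, 0.4,20,0,0,0]'
```

```text
time: 10.8
tool_pos: [0.6799, -0.0217, 0.0722]
ee_rot: [-0.0, -0.025, 1.0, 0.0]
ft_force: [-0.1, -0.0, 0.2]
grip_width: 0.4
time: 11.3
tool_pos: [0.6603, -0.0228, 0.0725]
ee_rot: [0.0, -0.025, 1.0, -0.0]
ft_force: [0.3, -0.0, 0.9]
grip_width: 0.4
time: 11.8
tool_pos: [0.6401, -0.0237, 0.0723]
ee_rot: [-0.0, -0.025, 1.0, 0.0]
ft_force: [-0.1, -0.2, 0.0]
grip_width: 0.399
```

Run:
```python
from h import *
from rig import bot
c=bot.camera('wrist');cv2.imwrite('pics/w7.png',c['image'][:,:,::-1])
c=bot.camera('scene');cv2.imwrite('pics/scene7.png',cv2.resize(c['image'][100:300,200:440,::-1],None,fx=3,fy=3));print(bot.read_state()['ft_force'])
```

```text
[-0.00383716  0.36475025 -1.47705309]
```

View pics/scene7.png

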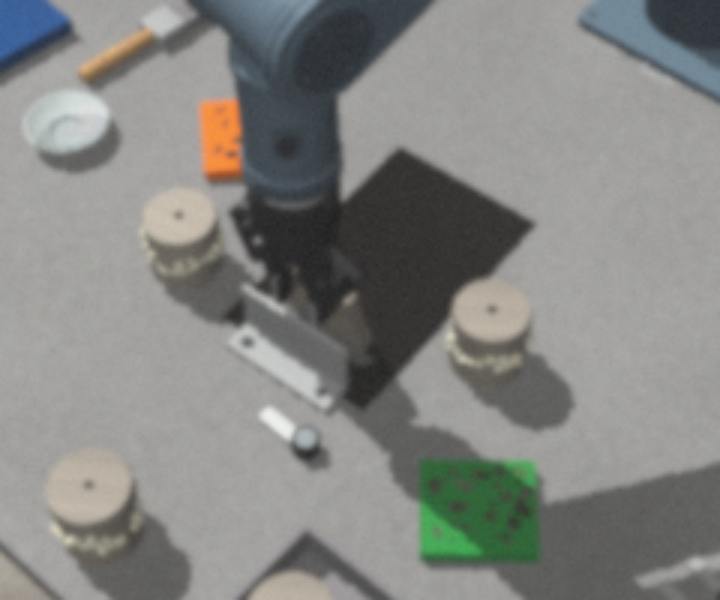

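View pics/w7.png

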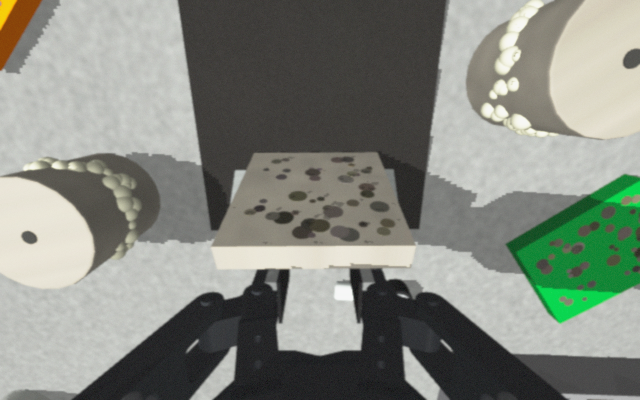

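The slab is rising towards upright, square in the wrist view with its top end face at rows 245–268 and the fingers behind it. Continuing the push.

```bash
python3 -m inch '[0.4,4,0,0,0, 0.4,8,0,0,0, 0.4,12,0,0,0, 0.4,16,0,0,0, 0.4,20,0,0,0]'
python3 -m inch '[0.4,4,0,0,0, 0.4,8,0,0,0, 0.4,12,0,0,0, 0.4,16,0,0,0]'
python3 - <<'E'
from h import *
from rig import bot
c=bot.camera('wrist');cv2.imwrite('pics/w8.png',c['image'][:,:,::-1])
E
```

```text
time: 12.4
tool_pos: [0.6201, -0.0247, 0.0723]
ee_rot: [-0.0, -0.025, 1.0, -0.0]
ft_force: [1.1, 0.3, -0.3]
grip_width: 0.4
time: 12.8
tool_pos: [0.6042, -0.0255, 0.0723]
ee_rot: [0.0, -0.025, 1.0, -0.0]
ft_force: [-0.1, -0.0, 0.3]
grip_width: 0.394
```

View pics/w8.png

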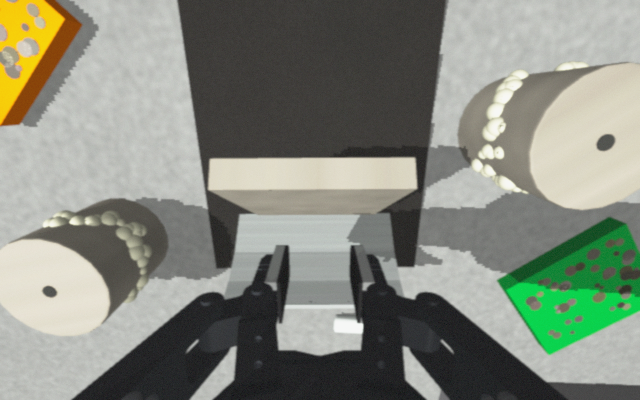

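The slab stands ahead of the fingers at rows 158–213 and is either upright or already falling. I'll hold briefly and look again.

```bash
python3 -m inch '[0.4,0,0,0,0, 0.4,0,0,0,0, 0.4,0,0,0,0, 0.4,0,0,0,0]'
python3 - <<'E'
from h import *
from rig import bot
c=bot.camera('wrist');cv2.imwrite('pics/w9.png',c['image'][:,:,::-1])
E
```

```text
time: 13.25
tool_pos: [0.6047, -0.0254, 0.0723]
ee_rot: [0.0, -0.025, 1.0, -0.0]
ft_force: [0.6, 0.2, 0.7]
grip_width: 0.401
```

View pics/w9.png

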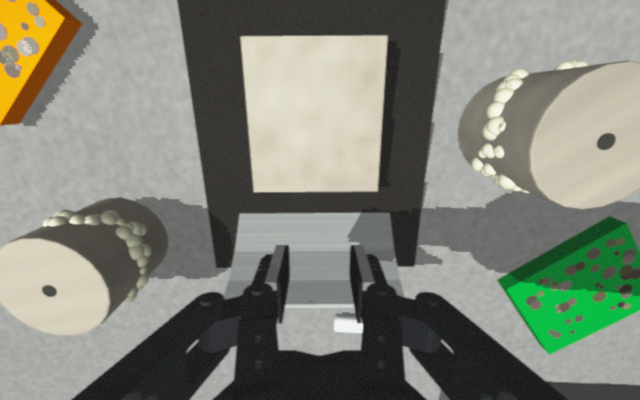

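The slab now lies flat with its plain face up at px (240–387, 35–191), in front of the toe at row 212. I'll lift clear and verify.

```bash
python3 -m inch '[0.4,0,0,-30,0, 0.4,0,0,-70,0, 0.4,0,0,-110,0, 0.4,0,0,-130,0, 0.4,0,0,-130,0]'
python3 -m inch '[0.4,0,0,0,0, 0.4,0,0,0,0, 0.4,0,0,0,0]'
python3 - <<'E'
from h import *
from rig import bot
s=bot.read_state();c=bot.camera('wrist');T=wristT(s,c);cv2.imwrite('pics/w10.png',c['image'][:,:,::-1])
g=cv2.medianBlur(c['image'],5).min(2);w=(g>130).astype(np.uint8);w[:,:215]=0;w[:,410:]=0
P=cloud(c,T);k=(w>0)&(P[...,0]<.6)&(P[...,2]>.01)&(P[...,2]<.03)&(abs(P[...,1]+.03)<.075)
k=cv2.morphologyEx(k.astype(np.uint8),2,np.ones((3,3)))
cs,_=cv2.findContours(k,0,2);q=max(cs,key=cv2.contourArea)
r=cv2.minAreaRect((ray(c,q[:,0],.017,T)[:,:2]*1000).astype(np.float32));print(r)
Q=P[k>0];A=np.c_[Q[:,:2],np.ones(len(Q))];print('tilt',np.linalg.lstsq(A,Q[:,2],rcond=None)[0],np.median(Q[:,2]))
d=np.array(r[0])/1000-[.606,-.029];print('stop frame',d[0]*.9987+d[1]*.0505,-d[0]*.0505+d[1]*.9987,s['tool_pos'],s['time'])
c=bot.camera('top');t=np.load('top0.npz')
D=cv2.absdiff(c['image'],t['image']);cv2.imwrite('pics/top10.png',np.vstack([c['image'][80:300,60:560,::-1],D[80:300,60:560,::-1]]))
E
```

```text
time: 13.8
tool_pos: [0.6067, -0.0259, 0.2064]
ee_rot: [0.004, -0.025, 1.0, -0.001]
ft_force: [0.3, -0.9, -0.8]
grip_width: 0.402
time: 14.1
tool_pos: [0.6036, -0.0253, 0.2004]
ee_rot: [-0.002, -0.025, 1.0, 0.0]
ft_force: [-0.2, -0.7, -0.6]
grip_width: 0.397
((533.7578735351562, -30.742752075195312), (99.44751739501953, 89.29706573486328), 3.1479315757751465)
tilt [0.00056755 0.00165069 0.0158635 ] 0.01611708848960225
stop frame -0.07223622068023682 0.0019077408889770506 [ 0.60361575 -0.02528266  0.20040325] 14.1
```

View pics/w10.png

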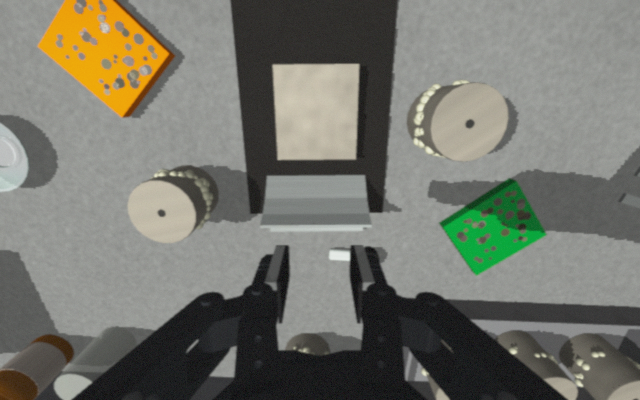

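View pics/top10.png

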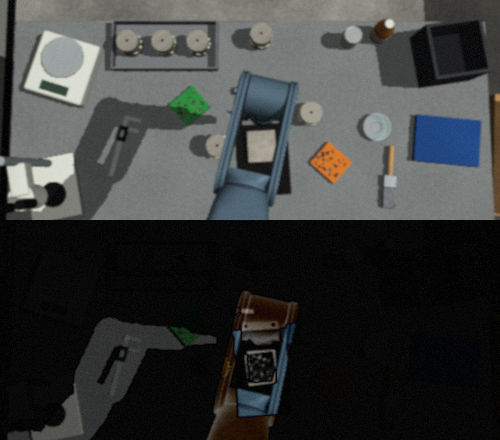

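The slab is flat, plain face up, 72 mm in front of the toe, and only the arm and its shadow differ from the first picture. Handing in.

```bash
python3 -c "
from rig import bot
print(bot.close_job())"
```

```text
the job is handed in; nothing more can be done
None
```

The slab is turned over and lies flat on the mat in front of the stop, plain back up. I handed the job in after about 14 s of the 48 s. The hand-in reports no verdict.

**How it went:** Both fingertips, part open, pushed the slab along the mat into the stop until its lower edge met the toe. I backed the fingers off and it stayed leaning by itself at about 57°. I then reached over the stop, pushed its upper edge back towards the open end, and it toppled clear of the fingers. The highest wrist force I read between moves was about 5 N. The slab was never pinched or lifted.

**Last checks:**
- **Slab position:** its centre is 72 mm in front of the toe and 2 mm off the mat's middle line.
- **Slab attitude:** tilt is under 0.002 rad, with the top face at about 16 mm.
- **Bystanders:** the top camera showed no change in any bystander it could see apart from the arm's shadow. The arm hid the loupe and part of the area around the cores there. The wrist view showed both cores and the loupe standing in place, but I did not re-measure their positions.
- **Arm:** clear of everything at about 0.2 m height.

No check failed. The one disagreement was small: the slab's top read 16 mm against the 17 mm expected, which is within the 2 mm calibration.

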